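# Scrape the tile chips off the shelf board

### The arm

A 6-joint arm with a two-finger parallel gripper is mounted at the origin on the work surface. World frame = base frame: x ahead of the robot, y to its left, z up, the work surface at z = 0. Lengths are in mm, angles in rad, forces in N, time in s.
With the tool pointing down it reaches from about 350 to 775 mm from the base axis. Payload 7.3 kg.
Tool frame: the origin (TCP) lies midway between the tips of the shut fingers; the grasp point (between the pads) lies 19 mm behind it; z points along the fingers, y is the line along which they close (so a half turn about z gives the same grasp; the last joint's range is limited). The gripper opens to 92 mm and grips with 3 to 60 N. Pads are 19 mm wide; open, the fingers measure 130 mm over their backs; the gripper's body (75 mm by 190 mm) begins 47 mm behind the grasp point.
Start: joints at [-1.307, 0.342, 1.524, -0, 1.275, -0.146], TCP at [209.198, -481.543, 197.641] pointing down, gripper open.
Joint ranges: [-2.53, 2.53], [-0.77, 2.02], [0.04, 2.7], [-1, 4.14], [0.28, 2.66], [-3.11, 3.11]. Speed limits (rad/s): [2.57, 2.57, 3.14, 3.14, 3.14, 3.14].

### API

Orientations are given as [roll, pitch, yaw] about the fixed x, y, z axes, in that order (R = Rz(yaw) Ry(pitch) Rx(roll)).
In Python, from plant import bot gives the robot as it stands.
- The arm moves only by the tool servo_tool, never from a script. Its argument "deltas" is a list of rows, each a list of 2 entries, a list of its own where there are three numbers: the shift along the tool's x, y, z in m, then the turn, a rotation vector about the tool's x, y, z in degrees. A call has 1 to 20 rows; each row shifts and turns the commanded pose from where the row before left it, along the tool's axes as they then stand; what a row does not reach is not made up. A row lasts 1/8 s, in which the tool goes at most 62.5 mm and 10.7 degrees, less where a joint would pass 70% of its speed; a pose out of reach is approached as far as the arm can. A call with a gripper value outside its range is refused whole. "fingers" is the opening, from 0 (shut) to 1 (fully open), set as the call begins (left out, the last holds). The fingers move at their own pace and stop on an object; the grip force is fixed at half the most. Time passes only in rows, so rows that do not move let the fingers close. It gives the time, the measured TCP pose, the force, the opening and the grip force at its end, in the units of the state.
- bot.get_obs(): the state, without advancing time (a new reading comes with each control period).
- bot.capture(name): name is "side" or "top" or "wrist"; returns the picture (384x512x3 uint8, red, green, blue); there is no depth.
- bot.camera_model(name): a dict with "mtx" (3x3 intrinsics, pixels), "xyz" and "rotation" of the camera in the world. Camera axes: x right, y down, z forward; pixel columns grow to the right and rows downward; lengths in mm; the calibration is good to about 2 mm. The wrist camera is an equidistant fisheye: a pixel r from the principal point sees the ray r / f radians off the axis. A picture is of the moment at which its call begins: read the wrist's pose just before it. camera_model takes no time and is no camera call; for the wrist camera it gives the pose at the moment of the call.
- bot.close_job(): hands the job in; it is judged then, once.
The state is a dict: "time": time; "joint_positions": joint angles; "dq": joint speeds; "tau": joint torques, N m; "tool_pos": TCP position; "tcp_rot": TCP orientation; "contact_force": force on the tool from outside, world axes, zero at the start; "moment": the same for the moment, N m; "grip_width": finger opening in mm; "finger_force": force on a finger pad.
Only numpy, scipy, OpenCV 4.12 (cv2) and the standard library are available. Lean on these libraries where they do the work, as an engineer would, in place of code of your own. Each camera call takes 0.05 s, during which the arm holds its last target. There are 200 camera calls.

### The job

Take the scraper block from its black mat and wipe all five loose tile chips off the wooden shelf board into the blue waste tray at its end, touching the chips only with the scraper. Then stand the scraper upright on its foot back on the middle of the black mat, let go, and leave all the other things where they are.

Things in the scene. Friction and masses are not known exactly. Their poses are not given: they have to be found in the camera images.
- board: brown wooden shelf board lying flat on two hidden battens on the counter, fixed. 180 mm along its x, 260 mm along its y, its top 45 mm above the counter, bare and without rim. Origin: centre of the underside, at counter height. One of the two trays stands against its +y end, the other against its -y end (which is which varies); the x sides are open edges with the counter 45 mm below
- board_top (a point): centre of the board's upper face; axes as the board's
- waste_tray: blue plastic waste tray, empty, open at the top, fixed, standing against one end (+y or -y) of the board. Outside 200 mm along x (parallel to the board's x), 115 mm along y, 25 mm high, walls and floor 3 mm. Its rim is 20 mm below the board's top; a gap of 1 mm between tray and board. Origin: centre of the underside
- toiletry_tray: white plastic tray of the same size and shape at the board's other end, fixed, with the cream jar and the lotion bottle standing in it. Origin: centre of the underside
- scraper: scraper block, standing on its grey foot on the black mat. Foot 150 mm along x, 38 mm along y, 14 mm high, flat underneath; on it an upright orange grip 110 mm along x, 24 mm thick along y, from 14 to 60 mm height (so the fingers close along y from above). 140 to 280 g. Origin: centre of the underside of the foot, z up
- mat: flat black mat on the counter, fixed, 200 mm along x, 90 mm along y, 4 mm thick: the scraper's place. The scraper starts on it, its x within about 0.12 rad of the mat's. Origin: centre of the underside
- chip0: loose chip of white wall tile lying on the board, about 30 to 40 mm across, 8 mm thick, 15 g. Origin: centre of the underside. All chips start within 70 mm (their edges included) of the board's long centre line and 82 mm of its middle along y
- chip1: loose chip of white wall tile lying on the board, about 30 to 40 mm across, 8 mm thick, 15 g. Origin: centre of the underside. All chips start within 70 mm (their edges included) of the board's long centre line and 82 mm of its middle along y
- chip2: loose chip of white wall tile lying on the board, about 30 to 40 mm across, 8 mm thick, 15 g. Origin: centre of the underside. All chips start within 70 mm (their edges included) of the board's long centre line and 82 mm of its middle along y
- chip3: loose chip of white wall tile lying on the board, about 30 to 40 mm across, 8 mm thick, 15 g. Origin: centre of the underside. All chips start within 70 mm (their edges included) of the board's long centre line and 82 mm of its middle along y
- chip4: loose chip of white wall tile lying on the board, about 30 to 40 mm across, 8 mm thick, 15 g. Origin: centre of the underside. All chips start within 70 mm (their edges included) of the board's long centre line and 82 mm of its middle along y
- cream_jar: bystander: amber jar with black lid, 52 mm across, 55 mm high, loose in the white tray. Origin: centre of the underside
- lotion: bystander: white bottle with brass cap, 42 mm across, 100 mm high, loose in the white tray. Origin: centre of the underside
- soap_pump: bystander: pink soap dispenser with white pump, 68 mm across, 165 mm high, loose on the counter beyond the board. Origin: centre of the underside
- spray: bystander: black bottle with paper label, 50 mm across, 170 mm high, loose on the counter to the left. Origin: centre of the underside
- brush_cup: bystander: blue cup with two toothbrushes, 72 mm across, 95 mm high (brushes reach 165 mm), loose on the counter at the far right. Origin: centre of the underside
Things that resemble listed ones, but are neither listed nor needed, are in the scene too. Of the things that look like the waste_tray, the middle-sized one is meant.

How it is judged:
By the outcome, as a careful person would: the job done as asked, in the order asked, and still so for the second after the job is handed in, with the robot touching nothing.
It also fails if it takes over 58 s, if anything falls off the work surface, if the arm or the gripper's body presses on something with over 40 N, if the wrist force passes 120 N, or if a joint passes its speed limit or range.

## Working session

There is one attempt and no reset: what is moved stays moved. The work goes in short steps, Python scripts to look and compute and a tool call to move; the robot and the scene stay as the last step left them, time stands still between calls to the robot, and variables do not carry over. Pictures are saved under pics/ and viewed, at most 10 in all, crops included, and the job is handed in when it is done.

Besides the shell and the picture viewer there is one more tool, called after "Request:" in YAML: its name, and indented under it one key for each argument. servo_tool: Moves the arm, as the interface text tells. Its arguments: {"type":"object","properties":{"deltas":{"type":"array"},"fingers":{"type":"number"}},"required":["deltas"]}

```bash
mkdir -p pics; ls
python3 - <<'E'
from plant import bot
import cv2,numpy as np
o=bot.get_obs();print(o)
for n in("top","side"):
    m=bot.camera_model(n);print(n,m)
    cv2.imwrite(f"pics/{n}0.png",cv2.cvtColor(bot.capture(n),cv2.COLOR_RGB2BGR))
E
```

```text
pics
{'time': 0.0, 'joint_positions': array([-1.30698637e+00,  3.42719721e-01,  1.52502748e+00,  3.45472256e-05,
        1.27537269e+00, -1.46001761e-01]), 'dq': array([-0.00223276,  0.00061958, -0.00052361,  0.00110236,  0.00221451,
       -0.00056063]), 'tau': array([ 2.21046874e-03, -4.31241095e+01, -2.44217509e+01,  7.19470507e-02,
        5.59643924e-02, -1.47106834e-04]), 'tool_pos': array([ 209.09173468, -481.07890941,  196.94289614]), 'tcp_rot': array([-3.14008647e+00, -2.54871287e-04,  4.09801446e-01]), 'contact_force': array([-0.75571135, -0.31400392,  0.07933862]), 'moment': array([-0.01242333, -0.00916466, -0.04024817]), 'finger_force': 0.0, 'grip_width': 91.90387727427826}
top {'mtx': array([[480.25957572,   0.        , 259.9036986 ],
       [  0.        , 480.25957572, 197.01194382],
       [  0.        ,   0.        ,   1.        ]]), 'xyz': array([ 319.88984585,   82.2598773 , 1421.22682736]), 'rotation': array([-2.96930726, -0.00742366, -1.57350324])}
side {'mtx': array([[404.2763632 ,   0.        , 254.48055555],
       [  0.        , 404.2763632 , 189.66204341],
       [  0.        ,   0.        ,   1.        ]]), 'xyz': array([  26.87151746,  712.91233055, 1010.19600058]), 'rotation': array([-2.43676348, -0.00983332, -2.44059287])}
```

View pics/top0.png

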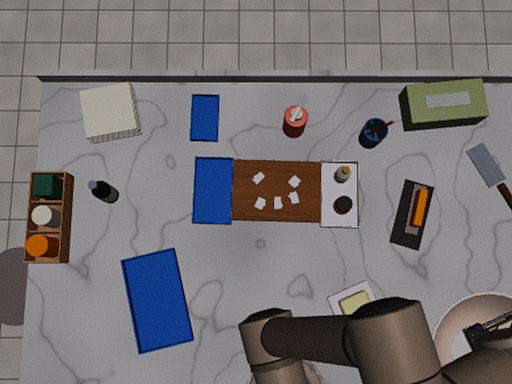

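View pics/side0.png

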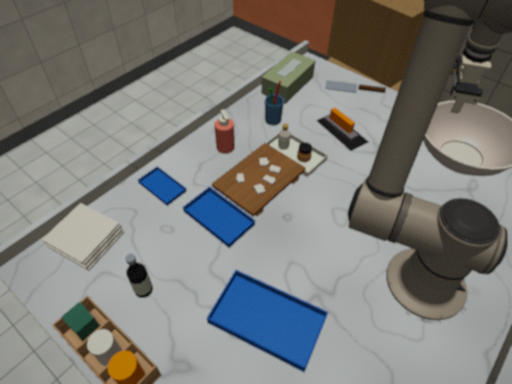

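The top view shows three blue trays: small at (204,117), middle-sized at (213,190) against the board's left (+y) end, and large at (157,300). The middle-sized one touches the board and fits the description. The board is at (277,190) with five chips on it, and the scraper is on the mat at (413,213). Next I'll enlarge a crop and measure.

```bash
cat > h.py <<'E'
import numpy as np,cv2
from scipy.spatial.transform import Rotation as R
from plant import bot
def ray(name,uv,z):
    m=bot.camera_model(name);uv=np.atleast_2d(uv).astype(float)
    d=np.c_[uv,np.ones(len(uv))]@np.linalg.inv(m["mtx"]).T@R.from_euler('xyz',m["rotation"]).as_matrix().T
    return m["xyz"]+d*((z-m["xyz"][2])/d[:,2])[:,None]
def blobs(mask,lo):
    cs,_=cv2.findContours(mask.astype(np.uint8),cv2.RETR_EXTERNAL,cv2.CHAIN_APPROX_NONE)
    return [c for c in cs if cv2.contourArea(c)>lo]
def rect(name,c,z):
    p=ray(name,c[:,0],z)[:,:2].astype(np.float32)
    return cv2.minAreaRect(p)
E
python3 - <<'E'
from h import *
im=cv2.imread("pics/top0.png");hsv=cv2.cvtColor(im,cv2.COLOR_BGR2HSV);H,S,V=cv2.split(hsv)
for n in("top",): pass
cv2.imwrite("pics/crop.png",cv2.resize(im[145:255,185:445],None,fx=3,fy=3,interpolation=cv2.INTER_CUBIC))
roi=np.zeros(H.shape,bool);roi[150:235,185:362]=1
roi2=np.zeros(H.shape,bool);roi2[170:255,380:445]=1
np.set_printoptions(precision=1,suppress=True)
def show(t,mask,z,lo):
    for c in blobs(mask,lo):
        x,y,w,h=cv2.boundingRect(c);print(t,(x,y,w,h),np.round(np.array(rect("top",c,z)[0]),1),np.round(rect("top",c,z)[1],1),round(rect("top",c,z)[2],1), "corners",cv2.boxPoints(rect("top",c,z)).round(0).tolist() if lo>30 else '')
show("blue",roi&(H>100)&(H<130)&(S>150),25,300)
br=roi&(H<25)&(S>90)&(V>40)
br=cv2.morphologyEx(br.astype(np.uint8),cv2.MORPH_CLOSE,np.ones((3,3)))
show("board",br,45,1000)
show("chip",roi&(S<70)&(V>150)&(np.arange(512)[None]<316)&(np.arange(512)[None]>236),53,15)
show("orange",roi2&(H<25)&(S>150)&(V>120),64,50)
show("mat",roi2&((V<75)|((H<25)&(S>150))),4,200)
E
```

```text
blue (192, 157, 41, 67) [585.4 211.2] [112.5 199.5] 88.2 corners [[484.0, 158.0], [683.0, 152.0], [687.0, 264.0], [487.0, 270.0]]
board (232, 159, 89, 64) [579.6  23.4] [256.3 179.6] 88.2 corners [[486.0, -102.0], [665.0, -108.0], [674.0, 149.0], [494.0, 154.0]]
chip (274, 197, 8, 12) [541.8  20.7] [20.2 32.2] 89.6 corners 
chip (255, 197, 10, 12) [540.2  70.7] [24.7 28.7] 63.1 corners 
chip (289, 192, 10, 11) [556.7 -25.3] [30.5 21.2] 18.6 corners 
chip (289, 176, 11, 11) [604.4 -28.6] [27.1 25.1] 44.0 corners 
chip (253, 172, 11, 12) [616.3  77.4] [21.  31.3] 44.4 corners 
orange (413, 188, 15, 38) [ 527.5 -388.3] [ 22.8 107.6] 75.6 corners [[473.0, -386.0], [577.0, -413.0], [582.0, -391.0], [478.0, -364.0]]
mat (390, 179, 44, 71) [ 514.1 -381.1] [ 88.6 199.1] 72.7 corners [[406.0, -394.0], [596.0, -453.0], [622.0, -368.0], [432.0, -309.0]]
```

View pics/crop.png

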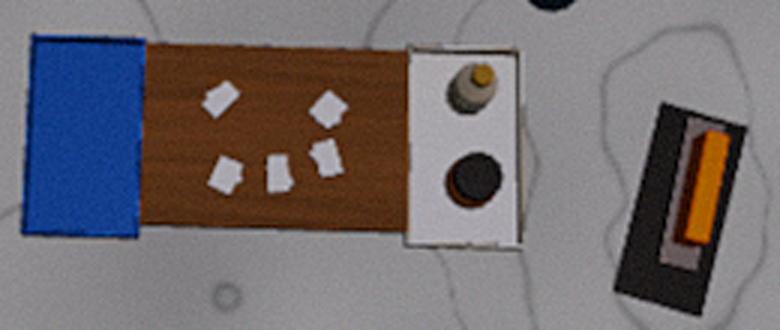

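The crop confirms it: the middle-sized blue tray joins the board's left end (crop x about 140). Five chips lie on the board, and the jar and bottle stand in the white tray. The grip is at crop (710,190), 107.6 × 22.8 mm against a nominal 110 × 24, with yaw −0.255. Mat and board sizes also match. I'm moving above the scraper.

Request:
servo_tool:
  deltas:
    - [[0,0,0],[0,0,9.5]]
    - [[0,0,0],[0,0,9.5]]
    - [[0,0,0],[0,0,9.5]]
    - [[0,0,0],[0,0,9.6]]
    - [[0.0285,-0.017,0],[0,0,0]]
    - [[0.0285,-0.017,0],[0,0,0]]
    - [[0.0285,-0.017,0],[0,0,0]]
    - [[0.0285,-0.017,0],[0,0,0]]
    - [[0.0285,-0.017,0],[0,0,0]]
    - [[0.0285,-0.017,0],[0,0,0]]
    - [[0.0285,-0.017,0],[0,0,0]]
    - [[0.0285,-0.017,0],[0,0,0]]
    - [[0.0285,-0.017,0],[0,0,0]]
    - [[0.0285,-0.017,0],[0,0,0]]
    - [[0,0,0],[0,0,0]]
    - [[0,0,0],[0,0,0]]
  fingers: 1

```text
time: 2.1
tool_pos: [527.1, -389.0, 197.1]
tcp_rot: [-3.141, 0.001, -0.255]
contact_force: [-0.4, 1.0, 0.1]
grip_width: 91.4
finger_force: 0.0
```

Run:
```python
from h import *
m=bot.camera_model("wrist");im=cv2.cvtColor(bot.capture("wrist"),cv2.COLOR_RGB2BGR)
o=bot.get_obs();print(o["tool_pos"],o["tcp_rot"],m)
cv2.imwrite("pics/w1.png",im)
H,S,V=cv2.split(cv2.cvtColor(im,cv2.COLOR_BGR2HSV))
def fish(uv,z):
    K=m["mtx"];q=(uv-K[:2,2])/K[0,0];r=np.linalg.norm(q,axis=1,keepdims=True)
    d=np.c_[np.sin(r)*q/r,np.cos(r)]@R.from_euler('xyz',m["rotation"]).as_matrix().T
    return (m["xyz"]+d*((z-m["xyz"][2])/d[:,2])[:,None])[:,:2]
for t,mk,z in(("orange",(H<25)&(S>150)&(V>120),64),("mat",V<60,4)):
    for c in blobs(mk,1500):
        r=cv2.minAreaRect(fish(c[:,0].astype(float),z).astype(np.float32));print(t,cv2.boundingRect(c),r)
```

```text
[ 526.92198058 -389.28045619  197.35306158] [-3.14156790e+00  9.84565972e-04 -2.55808432e-01] {'mtx': array([[297.31863964,   0.        , 255.45875706],
       [  0.        , 297.31863964, 187.25233626],
       [  0.        ,   0.        ,   1.        ]]), 'xyz': array([ 603.40257995, -409.11335735,  384.95764958]), 'rotation': array([ 2.84427975e+00,  6.56820243e-04, -1.82472506e+00])}
orange (248, 123, 20, 93) ((526.2001953125, -391.54620361328125), (21.907121658325195, 106.20499420166016), 75.08553314208984)
mat (0, 156, 512, 228) ((147.49685668945312, -387.813720703125), (1687.757080078125, 712.541015625), 72.17022705078125)
mat (222, 95, 70, 144) ((512.6843872070312, -383.48004150390625), (86.54072570800781, 196.51499938964844), 73.07903289794922)
mat (460, 8, 52, 238) ((466.2378234863281, -781.2423095703125), (444.5545959472656, 89.02890014648438), 4.888571262359619)
mat (481, 0, 31, 88) ((631.4395751953125, -836.123291015625), (83.2389907836914, 158.78692626953125), 82.98090362548828)
mat (34, 0, 81, 44) ((802.3217163085938, -181.65878295898438), (152.9178009033203, 65.74373626708984), 62.8040771484375)
```

View pics/w1.png

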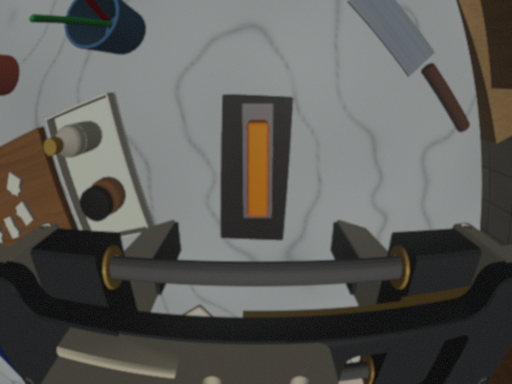

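The wrist view shows the scraper upright on the mat, with the grip at (258,170) and nothing under the fingers. Its fix (526,−391.5) agrees with the top view to about 3 mm. I'll descend and grip.

Request:
servo_tool:
  deltas:
    - [[0,0.001,0.04],[0,0,0]]
    - [[0,0,0.04],[0,0,0]]
    - [[0,0,0.04],[0,0,0]]
    - [[0,0,0.03],[0,0,0]]
    - [[0,0,0.015],[0,0,0]]
    - [[0,0,0.008],[0,0,0]]
    - [[0,0,0],[0,0,0]]

```text
time: 3.02
tool_pos: [527.7, -390.4, 25.2]
tcp_rot: [3.141, -0.001, -0.256]
contact_force: [0.3, -0.1, 0.2]
grip_width: 92.1
finger_force: 0.0
```

Request:
servo_tool:
  deltas:
    - [[0,0,0],[0,0,0]]
    - [[0,0,0],[0,0,0]]
    - [[0,0,0],[0,0,0]]
    - [[0,0,0],[0,0,0]]
    - [[0,0,0],[0,0,0]]
    - [[0,0,0],[0,0,0]]
    - [[0,0,0],[0,0,0]]
    - [[0,0,0],[0,0,0]]
  fingers: 0

```text
time: 4.03
tool_pos: [527.6, -390.1, 24.6]
tcp_rot: [3.141, -0.0, -0.255]
contact_force: [0.2, 0.1, 0.2]
grip_width: 23.7
finger_force: 30.0
```

Request:
servo_tool:
  deltas:
    - [[0,0,-0.015],[0,0,0]]
    - [[0,0,-0.04],[0,0,0]]
    - [[0,0,-0.04],[0,0,0]]
    - [[0,0,-0.04],[0,0,0]]
    - [[0,0,-0.04],[0,0,0]]
    - [[0,0,0],[0,0,-6.4]]
    - [[0,0,0],[0,0,-6.4]]
    - [[0.0039,-0.0313,0],[0,0,0]]
    - [[0.0039,-0.0313,0],[0,0,0]]
    - [[0.0039,-0.0313,0],[0,0,0]]
    - [[0.0039,-0.0313,0],[0,0,0]]
    - [[0.0039,-0.0313,0],[0,0,0]]
    - [[0.0039,-0.0313,0],[0,0,0]]
    - [[0.0039,-0.0313,0],[0,0,0]]
    - [[0.0039,-0.0313,0],[0,0,0]]
    - [[0.0039,-0.0313,0],[0,0,0]]
    - [[0.0039,-0.0313,0],[0,0,0]]
    - [[0,0,0],[0,0,0]]
    - [[0,0,0],[0,0,0]]

```text
time: 6.4
tool_pos: [576.5, -78.7, 200.2]
tcp_rot: [3.141, -0.0, -0.032]
contact_force: [0.2, -0.9, -1.6]
grip_width: 23.8
finger_force: 30.0
```

Run:
```python
from h import *
o=bot.get_obs();print(o["tool_pos"],o["tcp_rot"],o["contact_force"],o["grip_width"])
cv2.imwrite("pics/w2.png",cv2.cvtColor(bot.capture("wrist"),cv2.COLOR_RGB2BGR))
```

```text
[576.48987729 -78.7339443  200.16765417] [ 3.14093729e+00 -4.65769825e-04 -3.15256556e-02] [ 0.16015309 -0.90840622 -1.62859304] 23.84681577265407
```

View pics/w2.png

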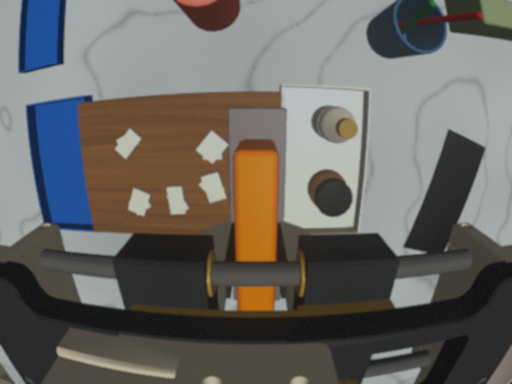

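The wrist view shows the scraper held level over the right end of the board. Its foot edge (column about 229) just clears the chips at (212,147) and (212,187). The jar and bottle are clear to the right. I'll lower it.

Request:
servo_tool:
  deltas:
    - [[0,0,0.03],[0,0,0]]
    - [[0,0,0.04],[0,0,0]]
    - [[0,0,0.03],[0,0,0]]
    - [[0,0,0.02],[0,0,0]]
    - [[0,0,0.01],[0,0,0]]
    - [[0,0,0.003],[0,0,0]]
    - [[0,0,0],[0,0,0]]

```text
time: 7.32
tool_pos: [577.0, -78.7, 67.3]
tcp_rot: [3.141, -0.001, -0.032]
contact_force: [0.1, -0.9, -2.1]
grip_width: 23.8
finger_force: 30.0
```

Run:
```python
from h import *
o=bot.get_obs();print(o["tool_pos"],o["contact_force"])
a=cv2.cvtColor(bot.capture("side"),cv2.COLOR_RGB2BGR)[120:230,190:340]
b=cv2.cvtColor(bot.capture("wrist"),cv2.COLOR_RGB2BGR)[60:280,20:380]
a=cv2.resize(a,(400,293),interpolation=2);b=cv2.resize(b,(400,244))
cv2.imwrite("pics/c3.png",np.vstack([a,b]))
```

```text
[576.97795412 -78.74429299  67.26964937] [ 0.05111474 -0.93151897 -2.10843816]
```

View pics/c3.png

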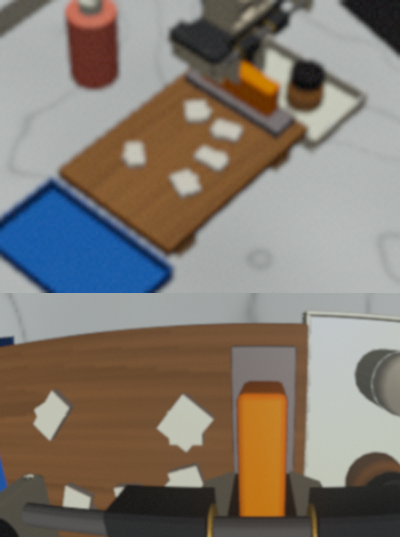

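The foot stands just above the board, level, with all five chips ahead of it. I'll push slowly.

Request:
servo_tool:
  deltas:
    - [[0,-0.004,0.0008],[0,0,0]]
    - [[0,-0.008,0],[0,0,0]]
    - [[0,-0.008,0],[0,0,0]]
    - [[0,-0.008,0],[0,0,0]]
    - [[0,-0.008,0],[0,0,0]]
    - [[0,-0.008,0],[0,0,0]]
    - [[0,-0.008,0],[0,0,0]]
    - [[0,-0.008,0],[0,0,0]]
    - [[0,-0.008,0],[0,0,0]]
    - [[0,-0.008,0],[0,0,0]]
    - [[0,-0.008,0],[0,0,0]]
    - [[0,-0.008,0],[0,0,0]]
    - [[0,-0.008,0],[0,0,0]]
    - [[0,-0.008,0],[0,0,0]]
    - [[0,-0.008,0],[0,0,0]]
    - [[0,-0.008,0],[0,0,0]]
    - [[0,-0.008,0],[0,0,0]]
    - [[0,-0.004,0],[0,0,0]]
    - [[0,0,0],[0,0,0]]

```text
time: 9.8
tool_pos: [580.8, 57.9, 65.8]
tcp_rot: [3.142, 0.0, -0.031]
contact_force: [0.1, 1.2, -1.5]
grip_width: 23.7
finger_force: 30.0
```

Run:
```python
from h import *
o=bot.get_obs();print(o["tool_pos"],o["tcp_rot"],o["contact_force"])
a=cv2.cvtColor(bot.capture("side"),cv2.COLOR_RGB2BGR)[120:250,170:330]
b=cv2.cvtColor(bot.capture("wrist"),cv2.COLOR_RGB2BGR)[30:260,60:400]
a=cv2.resize(a,(400,325),interpolation=2);b=cv2.resize(b,(400,270))
cv2.imwrite("pics/c4.png",np.vstack([a,b]))
```

```text
[580.84380437  57.89686842  65.77270018] [ 3.14158380e+00  3.19175662e-05 -3.13770168e-02] [ 0.10251477  1.17478291 -1.51490522]
```

View pics/c4.png

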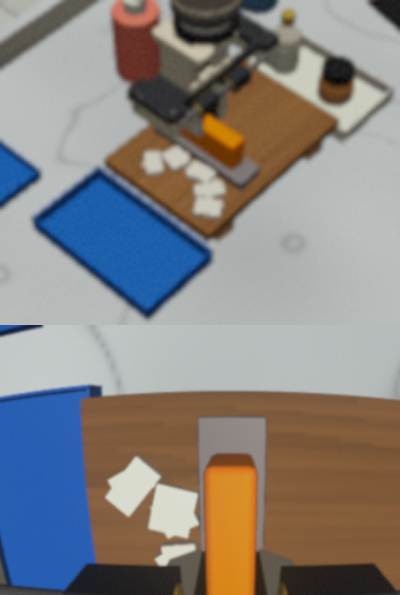

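All five chips lie ahead of the foot and within its width, and the force is negligible. I'll push on past the board's end, then raise the scraper and check.

Request:
servo_tool:
  deltas:
    - [[0,-0.004,0],[0,0,0]]
    - [[0,-0.008,0],[0,0,0]]
    - [[0,-0.008,0],[0,0,0]]
    - [[0,-0.008,0],[0,0,0]]
    - [[0,-0.008,0],[0,0,0]]
    - [[0,-0.008,0],[0,0,0]]
    - [[0,-0.008,0],[0,0,0]]
    - [[0,-0.008,0],[0,0,0]]
    - [[0,-0.008,0],[0,0,0]]
    - [[0,-0.008,0],[0,0,0]]
    - [[0,-0.008,0],[0,0,0]]
    - [[0,-0.008,0],[0,0,0]]
    - [[0,-0.004,0],[0,0,0]]
    - [[0,0,0],[0,0,0]]
    - [[0,0,0],[0,0,0]]

```text
time: 11.78
tool_pos: [583.9, 153.3, 65.8]
tcp_rot: [3.141, 0.0, -0.032]
contact_force: [1.2, 0.3, -2.1]
grip_width: 23.5
finger_force: 30.0
```

Request:
servo_tool:
  deltas:
    - [[0,0,-0.015],[0,0,0]]
    - [[0,0,-0.04],[0,0,0]]
    - [[0,0,-0.04],[0,0,0]]
    - [[0,0,-0.04],[0,0,0]]
    - [[0,0.03,0],[0,0,0]]
    - [[0,0.03,0],[0,0,0]]
    - [[0,0.03,0],[0,0,0]]
    - [[0,0.03,0],[0,0,0]]
    - [[0,0,0],[0,0,0]]

```text
time: 12.9
tool_pos: [580.2, 31.4, 202.0]
tcp_rot: [3.141, -0.001, -0.035]
contact_force: [0.5, 0.8, -2.6]
grip_width: 23.4
finger_force: 30.0
```

Run:
```python
from h import *
o=bot.get_obs();print(o["time"],o["tool_pos"],o["tcp_rot"],o["grip_width"])
a=cv2.cvtColor(bot.capture("side"),cv2.COLOR_RGB2BGR)[120:250,170:330]
b=cv2.cvtColor(bot.capture("wrist"),cv2.COLOR_RGB2BGR)[30:260,0:340]
a=cv2.resize(a,(400,325),interpolation=2);b=cv2.resize(b,(400,270))
cv2.imwrite("pics/c5.png",np.vstack([a,b]))
```

```text
12.9 [580.23101179  31.4473726  201.996378  ] [ 3.14100428e+00 -1.30880118e-03 -3.49002963e-02] 23.424516971860278
```

View pics/c5.png

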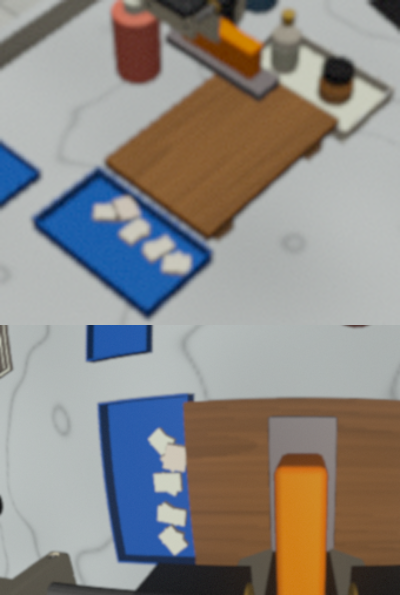

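All five chips lie in the blue tray and the board is bare. I'm carrying the scraper back over the mat (512–514, −382, yaw −0.30).

Request:
servo_tool:
  deltas:
    - [[-0.004,0.032,0],[0,0,0]]
    - [[-0.004,0.032,0],[0,0,0]]
    - [[-0.004,0.032,0],[0,0,0]]
    - [[-0.004,0.032,0],[0,0,0]]
    - [[-0.004,0.032,0],[0,0,0]]
    - [[-0.004,0.032,0],[0,0,0]]
    - [[-0.004,0.032,0],[0,0,0]]
    - [[-0.004,0.032,0],[0,0,0]]
    - [[-0.004,0.032,0],[0,0,0]]
    - [[-0.004,0.032,0],[0,0,0]]
    - [[-0.004,0.032,0],[0,0,0]]
    - [[-0.004,0.032,0],[0,0,0]]
    - [[-0.004,0.032,0],[0,0,0]]
    - [[0,0,0],[0,0,7.6]]
    - [[0,0,0],[0,0,7.6]]
    - [[0,0,0.04],[0,0,0]]
    - [[0,0,0.04],[0,0,0]]
    - [[0,0,0.03],[0,0,0]]
    - [[0,0,0],[0,0,0]]
    - [[0,0,0],[0,0,0]]

```text
time: 15.5
tool_pos: [516.1, -380.7, 92.5]
tcp_rot: [3.141, -0.002, -0.296]
contact_force: [1.2, -0.3, -1.4]
grip_width: 23.3
finger_force: 30.0
```

Run:
```python
from h import *
o=bot.get_obs();p=o["tool_pos"];y=o["tcp_rot"][2];print(p,o["tcp_rot"],o["contact_force"])
d=np.array([514.4,-382.2])-p[:2];print("tool dx,dy",d@[np.cos(y),np.sin(y)],d@[np.sin(y),-np.cos(y)],"down",p[2]-24.6,"turn deg",np.degrees(y+0.30))
m=bot.camera_model("wrist")
im=cv2.cvtColor(bot.capture("wrist"),cv2.COLOR_RGB2BGR)
cv2.imwrite("pics/c6.png",im[40:300,120:400])
```

```text
[ 516.10833927 -380.73263273   92.49594143] [ 3.14054563e+00 -2.32052526e-03 -2.96303343e-01] [ 1.16701917 -0.30867403 -1.44033986]
tool dx,dy -1.2054422918131829 1.9022351665379078 down 67.89594142715228 turn deg 0.21180283880141124
```

View pics/c6.png

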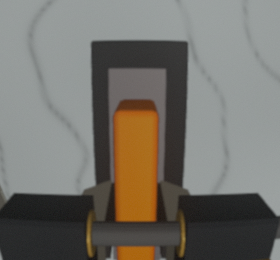

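The scraper hangs level and parallel above the mat. I'll correct by (−1, +2) mm and lower it.

Request:
servo_tool:
  deltas:
    - [[-0.001,0.002,0.02],[0,0,0.2]]
    - [[0,0,0.025],[0,0,0]]
    - [[0,0,0.013],[0,0,0]]
    - [[0,0,0.005],[0,0,0]]
    - [[0,0,0.002],[0,0,0]]
    - [[0,0,0.001],[0,0,0]]
    - [[0,0,0.001],[0,0,0]]
    - [[0,0,0],[0,0,0]]
    - [[0,0,0],[0,0,0]]

```text
time: 16.68
tool_pos: [513.7, -382.6, 24.6]
tcp_rot: [3.141, -0.001, -0.301]
contact_force: [-0.7, 0.1, 3.2]
grip_width: 23.3
finger_force: 30.0
```

There is contact on the mat (about 4–5 N). I'll release and rise.

Request:
servo_tool:
  deltas:
    - [[0,0,0],[0,0,0]]
    - [[0,0,0],[0,0,0]]
    - [[0,0,0],[0,0,0]]
    - [[0,0,0],[0,0,0]]
    - [[0,0,0],[0,0,0]]
    - [[0,0,0],[0,0,0]]
    - [[0,0,-0.01],[0,0,0]]
    - [[0,0,-0.03],[0,0,0]]
    - [[0,0,-0.04],[0,0,0]]
    - [[0,0,-0.04],[0,0,0]]
    - [[0,0,-0.04],[0,0,0]]
    - [[0,0,-0.02],[0,0,0]]
    - [[0,0,0],[0,0,0]]
    - [[0,0,0],[0,0,0]]
  fingers: 1

```text
time: 18.42
tool_pos: [512.9, -381.7, 202.9]
tcp_rot: [-3.141, 0.001, -0.301]
contact_force: [-0.3, 0.0, -0.2]
grip_width: 92.1
finger_force: 0.0
```

Run:
```python
from h import *
print(bot.get_obs()["tool_pos"])
a=cv2.cvtColor(bot.capture("side"),cv2.COLOR_RGB2BGR)[70:255,120:380]
b=cv2.cvtColor(bot.capture("wrist"),cv2.COLOR_RGB2BGR)[0:260,0:400]
a=cv2.resize(a,(400,285),interpolation=2)
cv2.imwrite("pics/c7.png",np.vstack([a,b]))
```

```text
[ 512.92732773 -381.74918318  202.87295017]
```

View pics/c7.png

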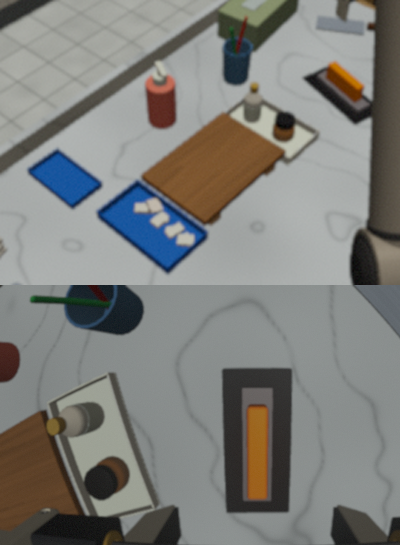

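The scraper stands upright at the middle of the mat, the five chips are in the blue tray, and the bystanders in view haven't moved. I'm handing in.

```bash
python3 -c "
from plant import bot
print(bot.close_job())"
```

```text
the job is handed in; nothing more can be done
None
```

The job is handed in: all five chips are in the blue waste tray, the scraper stands released and upright on the middle of the mat, and it took about 18.5 s of the 58 s allowed.

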